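# Switch the dispensing head to the conical flask

### The arm

A 7-joint arm with a two-finger parallel gripper is mounted at the origin on the work surface. World frame = base frame: x ahead of the robot, y to its left, z up, the work surface at z = 0. Lengths are in m, angles in rad, forces in N, time in s.
With the tool pointing down it reaches from about 0.4 to 0.85 m from the base axis. Payload 10.4 kg.
Tool frame: the origin (TCP) lies on the centre line of the jaws, within the pads' length; the fingertips stand 8 mm ahead of it and the grasp point (between the pads) lies 11 mm behind it; y points along the fingers, z is the direction in which the jaws open and shut, and the axes are right-handed (so a half turn about y gives the same grasp; the last joint's range is limited). The gripper opens to 87 mm and grips with 3 to 60 N. Pads are 19 mm wide; open, the fingers measure 117 mm over their backs; the gripper's body (75 mm by 190 mm) begins 51 mm behind the grasp point.
Start: joints at [1.274, 0.332, -0.065, 1.46, 0.022, 1.35, -0.088], TCP at [0.169, -0.602, 0.231] pointing down, gripper open.
Joint ranges: [-2.6, 2.6], [-0.5, 2.12], [-1.47, 1.34], [0.16, 2.42], [-1.27, 4.41], [0.06, 2.06], [-2.6, 2.6]. Speed limits (rad/s): [2.22, 2.22, 2.79, 2.79, 3.14, 3.14, 3.14].

### API

Orientations are given as a unit quaternion [w, x, y, z].
In Python, from rig import manip gives the robot as it stands. The module is installed in compiled form; this text tells all that it offers.
- The arm moves only by the tool jog_arm, never from a script. Its argument "motion" is a list of rows, each an object with "xyz": the shift along the tool's x, y, z in m, a list of three; "angular": the turn, a rotation vector about the tool's x, y, z in degrees, a list of three; "fingers": the finger opening in m, from 0 to 0.087. A call has 1 to 8 rows; each row is the pose to reach, as a shift and turn from the pose measured when the call began, along the tool's axes at that moment; what a row does not reach only later rows make up. A row lasts 1/8 s, in which the tool goes at most 62.5 mm and 10.7 degrees, less where a joint would pass 70% of its speed; a pose out of reach is approached as far as the arm can. A call with a gripper value outside its range is refused whole. The fingers move at their own pace and stop on an object; the grip force is fixed at half the most. Time passes only in rows, so rows that repeat a pose let the fingers close. It gives the time, the measured TCP pose, the force and the opening at its end, in the units of the state.
- manip.observe(): the state, without advancing time (a new reading comes with each control period).
- manip.camera(name): name is "scene" or "side" or "wrist"; returns a dict with "pixels" (400x640x3 uint8, red, green, blue), "intrinsics" (3x3 intrinsics, pixels), "dist" ([k1, k2, p1, p2, k3] as OpenCV has them; the pictures are not rectified), "pose" (4x4, takes a point from camera to world coordinates). Camera axes: x right, y down, z forward; pixel columns grow to the right and rows downward; lengths in m; the calibration is good to about 2 mm. A picture is of the moment at which its call begins. There is no depth.
- manip.finish_job(): hands the job in, once; it reports no verdict.
The state is a dict: "clock": time; "joint_positions": joint angles; "dq": joint speeds; "effort": joint torques, N m; "tool_pos": TCP position; "orientation": TCP orientation; "wrist_force": force on the tool from outside, world axes, zero at the start; "torque": the same for the moment, N m; "opening": opening from 0.0 (shut) to 1.0 (fully open).
Only numpy, scipy, OpenCV 4.12 (cv2) and the standard library are available. Lean on these libraries where they do the work, as an engineer would, in place of code of your own. Each camera call takes 0.05 s, during which the arm holds its last target.

### The job

The dispensing head is parked on its middle outlet. Switch it to the outlet that has the conical flask under it: pull the sprung black knob straight up (about 20 mm) until its steel pointer is clear of the notched ring, turn it until the pointer lines up with that outlet, then let go so that it drops fully home into the notch there. Leave the flask and the beaker standing where they are.

Things in the scene. Friction and masses are not known exactly. Their poses are not given: they have to be found in the camera images.
- knob_grip (a point): Centre of the dispensing head's black bar grip, on its upright turning axis, 164 mm above the bench when down. Bar 54 mm long (own x, the way the steel pointer points), 16 thick, 44 tall, free all round: grip across the 16. Sprung down: 4 N at rest, 7 N raised 20 mm; stop at 28 mm. Down, it cannot turn; raised 15 mm it clears the ring's teeth. It turns 74 deg either way from the middle.
- pointer_tip (a point): Outer end of the steel pointer under the grip, 60 mm from the axis, 30 mm below knob_grip; moves with it, same axes. The pointer (14 mm wide) lies in a notch of a fixed toothed ring, radius 52 mm, top 134 mm above the bench. Three notches: the middle one (start) and one 60 deg to each side, in line with the outlets. Let go within 10 deg of a notch, it slides in and drops; elsewhere it stays up.
- flask_mid (a point): Centre of the amber glass conical flask (76 mm high, foot 54 mm, mouth 30 mm wide), 38 mm above its underside. It stands loose on the head's white tray (6 mm thick) under one of the two outer spouts, within 5 mm of it, 120 mm from the turning axis, so it lies in the direction of its notch. The steel spouts reach 109 mm above the bench.
- beaker_mid (a point): Centre of the amber glass straight-sided beaker (65 mm high, 52 mm wide), 32 mm above its underside; it stands loose on the tray under the other outer spout. Under the middle spout is a fixed shallow porcelain dish.
Mind the look-alikes: they are no part of the job. What is shaped like the part that bears flask_mid but green is not meant.

How it is judged:
On the way:
1. the knob is pulled up until its pointer is clear of the ring (height (world z) of knob_grip above 0.176 m), for 0.1 s.
At the end, for the whole second after the job is handed in: The knob is down in the notch at the conical flask's outlet: knob_grip within 4 mm of its first height, pointer_tip under 80 mm (level) from the flask's centre (60 mm when in line); flask and beaker within 20 mm of where they stood (height (world z) of knob_grip below 0.168 m and horizontal distance between pointer_tip and flask_mid below 0.08 m and distance of each of flask_mid, beaker_mid from where it was at the start of the episode below 0.02 m); the robot touches nothing.
It fails at once if the flask or the beaker is knocked over or pushed about (moved more than 30 mm, or tipped more than 0.5 rad) (distance of any of flask_mid, beaker_mid from where it was at the start of the episode above 0.03 m or angle between any of flask_mid, beaker_mid's own z axis and vertical above 0.5 rad).
It also fails if it takes over 40 s, if anything falls off the work surface, if the arm or the gripper's body presses on something with over 40 N, if the wrist force passes 120 N, or if a joint passes its speed limit or range.

## Working session

There is one attempt and no reset: what is moved stays moved. The work goes in short steps, Python scripts to look and compute and a tool call to move; the robot and the scene stay as the last step left them, time stands still between calls to the robot, and variables do not carry over. Pictures are saved under pics/ and viewed, and the job is handed in when it is done.

Besides the shell and the picture viewer there is one more tool, called after "Request:" as name([rows], argument=value, ...), one row to a line, values as JSON. jog_arm: Moves the arm, as the interface text tells. Its arguments: {"type":"object","properties":{"motion":{"type":"array","items":{"type":"object","properties":{"xyz":{"type":"array","items":{"type":"number"}},"angular":{"type":"array","items":{"type":"number"}},"fingers":{"type":"number"}}}}},"required":["motion"]}

```bash
mkdir -p pics; python3 - <<'E'
from rig import manip
import cv2,pickle
s=manip.observe();print({k:s[k] for k in('clock','tool_pos','orientation','opening','wrist_force')})
for n in("scene","side","wrist"):
    c=manip.camera(n);cv2.imwrite(f"pics/{n}0.png",c["pixels"][:,:,::-1]);pickle.dump(c,open(f"{n}0.pkl","wb"))
    print(n,c["pose"].round(3).tolist(),c["intrinsics"].round(1).tolist(),c["dist"])
E
```

```text
{'clock': 0.0, 'tool_pos': array([ 0.16888129, -0.60135553,  0.22974651]), 'orientation': array([ 0.09641324, -0.0965933 ,  0.70099458, -0.6999863 ]), 'opening': 1.0011707409144708, 'wrist_force': array([0.25122112, 0.02072405, 0.09201838])}
scene [[0.414, 0.666, -0.621, 1.102], [0.91, -0.311, 0.273, -0.134], [-0.011, -0.678, -0.735, 0.762], [0.0, 0.0, 0.0, 1.0]] [[460.7, 0.0, 322.0], [0.0, 460.7, 201.5], [0.0, 0.0, 1.0]] [-0.07273687  0.          0.          0.          0.        ]
side [[-0.913, -0.181, 0.365, 0.214], [-0.406, 0.456, -0.792, 0.828], [-0.023, -0.872, -0.49, 0.561], [0.0, 0.0, 0.0, 1.0]] [[495.9, 0.0, 312.2], [0.0, 495.9, 201.2], [0.0, 0.0, 1.0]] [-0.09701738  0.          0.          0.          0.        ]
wrist [[0.271, -0.93, -0.248, 0.237], [-0.963, -0.262, -0.069, -0.584], [-0.001, 0.258, -0.966, 0.383], [0.0, 0.0, 0.0, 1.0]] [[293.1, 0.0, 319.7], [0.0, 293.1, 198.8], [0.0, 0.0, 1.0]] [-0.00218203  0.          0.          0.          0.        ]
```

View pics/scene0.png

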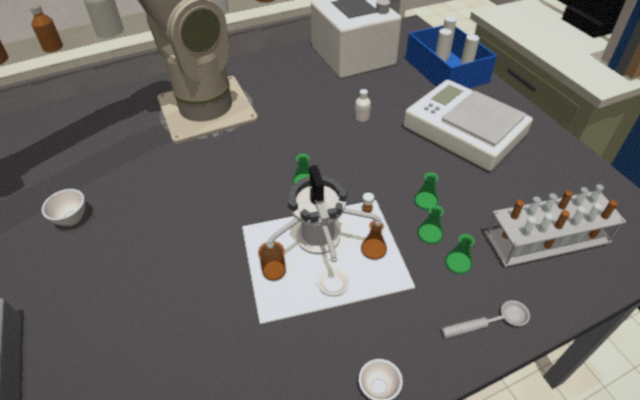

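View pics/side0.png

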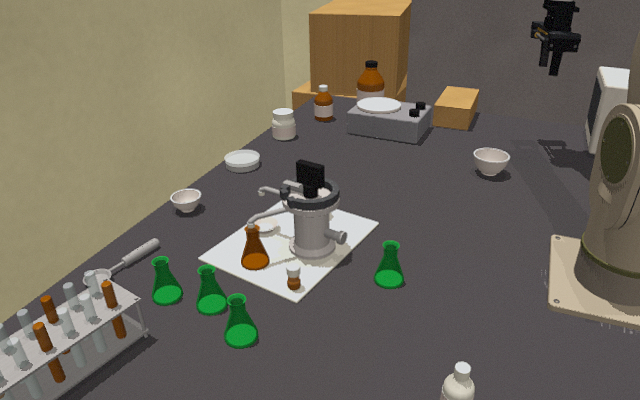

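View pics/wrist0.png

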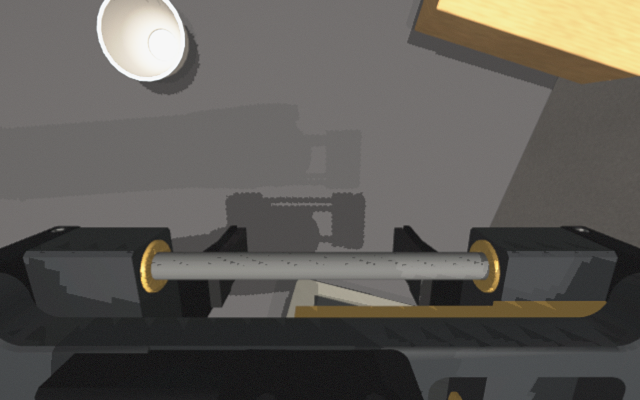

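The scene view shows the knob at about (316,183), the amber flask at (374,240) and the beaker at (273,262). In the side view the knob is at (310,178) and the flask at (255,248). Next I'll zoom in on both.

```bash
python3 - <<'E'
import cv2
a=cv2.imread("pics/scene0.png")[150:310,230:420];cv2.imwrite("pics/sc.png",cv2.resize(a,None,fx=3.6,fy=3.6,interpolation=2))
a=cv2.imread("pics/side0.png")[150:300,220:380];cv2.imwrite("pics/sd.png",cv2.resize(a,None,fx=4,fy=4,interpolation=2))
E
```

```text
(no output)
```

View pics/sc.png

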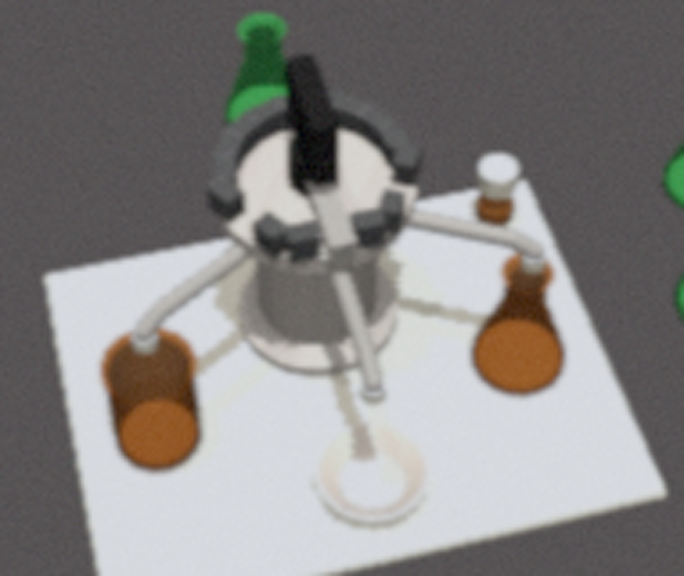

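View pics/sd.png

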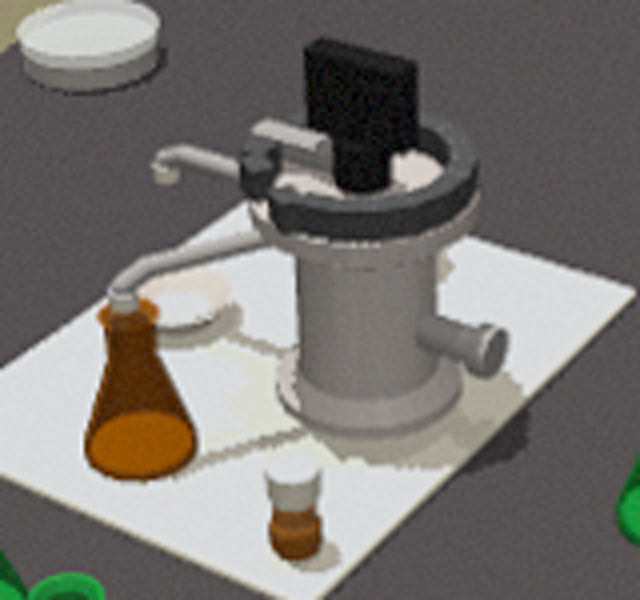

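```bash
python3 - <<'E'
import cv2,numpy as np
for n,(x,y,w,h) in {"scene":(300,160,40,48),"side":(288,152,44,52)}.items():
    a=cv2.imread(f"pics/{n}0.png")[y:y+h,x:x+w].astype(float)
    a=np.clip(a*5,0,255).astype('uint8')
    cv2.imwrite(f"pics/k_{n}.png",cv2.resize(a,None,fx=11,fy=11,interpolation=2))
E
```

```text
(no output)
```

View pics/k_scene.png

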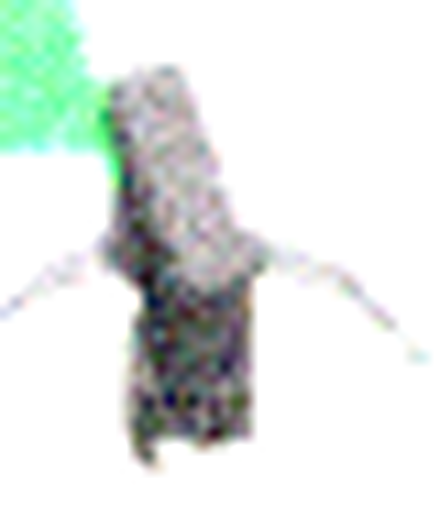

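View pics/k_side.png

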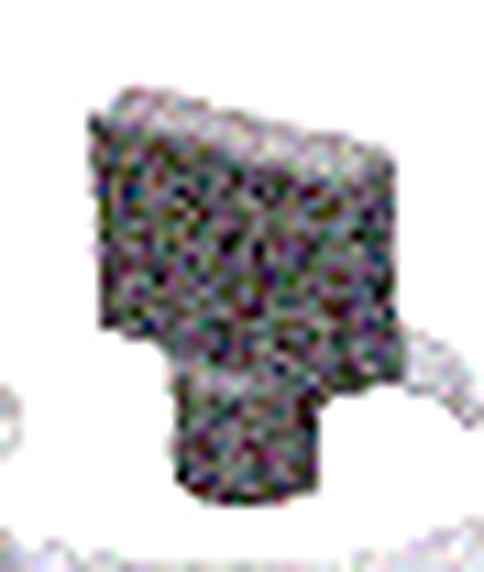

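The contrast-stretched crops separate the knob's top face. Its corners in the scene crop are about (108,88), (180,68), (242,268) and (162,285). In the side crop they are about (130,88), (393,150), (375,178) and (92,118).

```bash
cat > h.py <<'E'
import numpy as np,cv2,pickle
def ray(c,uv):
    p=cv2.undistortPoints(np.array([[uv]],float),c["intrinsics"],c["dist"])[0,0]
    R=c["pose"][:3,:3];return c["pose"][:3,3],R@np.array([*p,1])
def onz(c,uv,z):
    o,d=ray(c,uv);return o+d*(z-o[2])/d[2]
def tri(rs):
    A=0;b=0
    for o,d in rs:
        d=d/np.linalg.norm(d);P=np.eye(3)-np.outer(d,d);A=A+P;b=b+P@o
    return np.linalg.solve(A,b)
E
python3 - <<'E'
from h import *
C={n:pickle.load(open(n+"0.pkl","rb")) for n in("scene","side")}
off=lambda p,x,y:[(p[0]+.5)/11-.5+x,(p[1]+.5)/11-.5+y]
S=[onz(C["scene"],off(p,300,160),.186) for p in[(108,88),(180,68),(242,268),(162,285)]]
D=[onz(C["side"],off(p,288,152),.186) for p in[(130,88),(393,150),(375,178),(92,118)]]
for q in(S,D):
    q=np.array(q)[:,:2];print(q.round(4).tolist(),q.mean(0).round(4),[np.linalg.norm(q[i]-q[(i+1)%4]).round(4) for i in range(4)])
q=np.array(S);l=(q[2]+q[3]-q[0]-q[1]);print("dir scene",np.degrees(np.arctan2(l[1],l[0])))
q=np.array(D);l=(q[0]+q[3]-q[1]-q[2]);print("dir side",np.degrees(np.arctan2(l[1],l[0])))
print("tri ctr",tri([ray(C["scene"],np.mean([off(p,300,160) for p in[(108,88),(180,68),(242,268),(162,285)]],0)),ray(C["side"],np.mean([off(p,288,152) for p in[(130,88),(393,150),(375,178),(92,118)]],0))]))
# amber masks
for n in C:
    hsv=cv2.cvtColor(C[n]["pixels"],cv2.COLOR_RGB2HSV)
    m=((hsv[...,0]<18)&(hsv[...,1]>150)&(hsv[...,2]>40)).astype('uint8')
    k,_,st,ce=cv2.connectedComponentsWithStats(m)
    for i in range(1,k):
        if st[i,4]>60: print(n,st[i],ce[i].round(1))
# foot (liquid) ellipse centres approx by eye
print("flask scene",onz(C["scene"],(230+518/3.6,150+355/3.6),.012),"side",onz(C["side"],(220+141/4,150+445/4),.012))
print("beaker scene",onz(C["scene"],(230+158/3.6,150+433/3.6),.012))
# mouths
print("flask mouth",onz(C["scene"],(230+528/3.6,150+272/3.6),.082),onz(C["side"],(220+129/4,150+314/4),.082))
E
```

```text
[[0.5289, 0.0945], [0.5296, 0.1073], [0.5768, 0.0972], [0.5748, 0.084]] [0.5525 0.0957] [np.float64(0.0128), np.float64(0.0483), np.float64(0.0133), np.float64(0.0471)]
[[0.5773, 0.0902], [0.5274, 0.0966], [0.5261, 0.1073], [0.5781, 0.103]] [0.5522 0.0993] [np.float64(0.0503), np.float64(0.0108), np.float64(0.0522), np.float64(0.0129)]
dir scene -12.42889425944859
dir side -5.968777229348799
tri ctr [0.55266321 0.09630928 0.18491777]
scene [ 33  14  29  37 644] [46.  32.6]
scene [ 0 43  7 20 75] [ 2. 54.]
scene [560 191  12  17  92] [565.6 198.5]
scene [512 200  12  18  91] [517.2 208.1]
scene [603 201  14  17  93] [609.6 208.3]
scene [556 211  12  17  83] [561.9 219. ]
scene [362 223  24  36 489] [373.8 244.5]
scene [259 243  26  37 573] [272.7 263. ]
side [355  67  30  25 538] [370.3  80.2]
side [315  92  17  14 207] [323.   98.7]
side [241 225  28  45 786] [253.7 251. ]
side [288 278  12  12 124] [293.4 283.2]
side [101 281  16  27 249] [108.8 294.1]
side [ 40 295  18  29 282] [ 49.  308.6]
side [112 316  14  23 193] [118.9 327.1]
side [ 33 322  20  30 325] [ 42.2 336.3]
side [ 48 358  17  25 242] [ 56.6 370.6]
flask scene [0.63108201 0.18655977 0.012     ] side [0.6282869  0.19013912 0.012     ]
beaker scene [ 0.59514033 -0.01568706  0.012     ]
flask mouth [0.62902068 0.18798638 0.082     ] [0.63009526 0.18648165 0.082     ]
```

```bash
cat >> h.py <<'E'
from scipy.spatial.transform import Rotation as Ro
def plan(s,p,zaz,ydir=(0,0,-1)):
    R0=Ro.from_quat(np.roll(s["orientation"],-1))
    y=np.array(ydir,float);z=np.array([np.cos(np.radians(zaz)),np.sin(np.radians(zaz)),0]);x=np.cross(y,z)
    R=Ro.from_matrix(np.stack([x,y,z],1))
    return R0.inv().apply(np.array(p)-s["tool_pos"]).round(4),(R0.inv()*R).as_rotvec(degrees=True).round(2)
E
python3 - <<'E'
from h import *
from rig import manip
s=manip.observe();R=Ro.from_quat(np.roll(s["orientation"],-1)).as_matrix();print(R.round(3));print("zaz",np.degrees(np.arctan2(R[1,2],R[0,2])))
for a in(80,-100): print(a,plan(s,[.5525,.097,.27],a))
E
```

```text
[[-0.963 -0.     0.27 ]
 [-0.27   0.001 -0.963]
 [ 0.    -1.    -0.001]]
zaz -74.31102292739571
80 (array([-0.5582, -0.0395, -0.5688]), array([ 2.0000e-02, -1.5431e+02, -7.0000e-02]))
-100 (array([-0.5582, -0.0395, -0.5688]), array([5.000e-02, 2.569e+01, 2.000e-02]))
```

Request:
jog_arm([
  {"xyz": [-0.035, -0.01, -0.035], "angular": [0, 2, 0], "fingers": 0.07},
  {"xyz": [-0.07, -0.02, -0.07], "angular": [0, 4, 0], "fingers": 0.07},
  {"xyz": [-0.105, -0.03, -0.105], "angular": [0, 7, 0], "fingers": 0.07},
  {"xyz": [-0.14, -0.04, -0.14], "angular": [0, 10, 0], "fingers": 0.07},
  {"xyz": [-0.175, -0.04, -0.178], "angular": [0, 12, 0], "fingers": 0.07},
  {"xyz": [-0.21, -0.04, -0.214], "angular": [0, 14, 0], "fingers": 0.07},
  {"xyz": [-0.245, -0.04, -0.25], "angular": [0, 16, 0], "fingers": 0.07},
  {"xyz": [-0.28, -0.04, -0.285], "angular": [0, 18, 0], "fingers": 0.07},
])

```text
clock: 1.15
tool_pos: [0.3619, -0.2498, 0.2702]
orientation: [-0.015, 0.015, 0.707, -0.707]
wrist_force: [0.6, -0.7, -0.2]
opening: 0.803
```

```bash
cat > st.py <<'E'
from h import *
from rig import manip
s=manip.observe();R=Ro.from_quat(np.roll(s["orientation"],-1)).as_matrix()
print(s["clock"],s["tool_pos"].round(4),"zaz",np.degrees(np.arctan2(R[1,2],R[0,2])).round(2),"y",R[:,1].round(4),"F",s["wrist_force"].round(2),"T",s["torque"].round(2),"op",s["opening"]*87,"q",s["joint_positions"].round(2))
import sys
if len(sys.argv)>4: print(plan(s,[float(v) for v in sys.argv[1:4]],float(sys.argv[4])))
E
python3 st.py .5525 .097 .27 -100
```

```text
1.15 [ 0.3619 -0.2498  0.2702] zaz -92.38 y [-4.e-04  7.e-04 -1.e+00] F [ 0.62 -0.67 -0.16] T [ 0.05 -0.02  0.01] op 69.8653014955113 q [ 0.91 -0.08 -0.38  1.84 -0.03  1.38 -1.08]
(array([-0.1761,  0.0004, -0.3544]), array([0.04, 7.62, 0.03]))
```

Request:
jog_arm([
  {"xyz": [-0.022, 0, -0.044], "angular": [0, 1, 0], "fingers": 0.07},
  {"xyz": [-0.044, 0, -0.088], "angular": [0, 2, 0], "fingers": 0.07},
  {"xyz": [-0.066, 0, -0.132], "angular": [0, 3, 0], "fingers": 0.07},
  {"xyz": [-0.088, 0, -0.177], "angular": [0, 4, 0], "fingers": 0.07},
  {"xyz": [-0.11, 0, -0.222], "angular": [0, 5, 0], "fingers": 0.07},
  {"xyz": [-0.132, 0, -0.266], "angular": [0, 6, 0], "fingers": 0.07},
  {"xyz": [-0.154, 0, -0.31], "angular": [0, 7, 0], "fingers": 0.07},
  {"xyz": [-0.176, 0, -0.354], "angular": [0, 7.6, 0], "fingers": 0.07},
])

```text
clock: 2.15
tool_pos: [0.553, 0.0977, 0.2703]
orientation: [-0.062, 0.062, 0.705, -0.704]
wrist_force: [2.1, -0.3, 0.2]
opening: 0.806
```

```bash
python3 - <<'E'
from rig import manip
import cv2,pickle
c=manip.camera("wrist");cv2.imwrite("pics/wrist1.png",c["pixels"][:,:,::-1]);pickle.dump(c,open("wrist1.pkl","wb"))
E
python3 st.py .5525 .097 .159 -100
```

```text
2.2 [0.5538 0.1042 0.2697] zaz -99.74 y [-4.0e-04  4.4e-03 -1.0e+00] F [-4.73  2.56 -1.11] T [0.18 0.38 0.02] op 70.22023828473655 q [ 0.4   0.27 -0.8   1.53  0.19  1.42 -2.15]
(array([-1.000e-04,  1.107e-01,  7.800e-03]), array([0.24, 0.26, 0.06]))
```

View pics/wrist1.png

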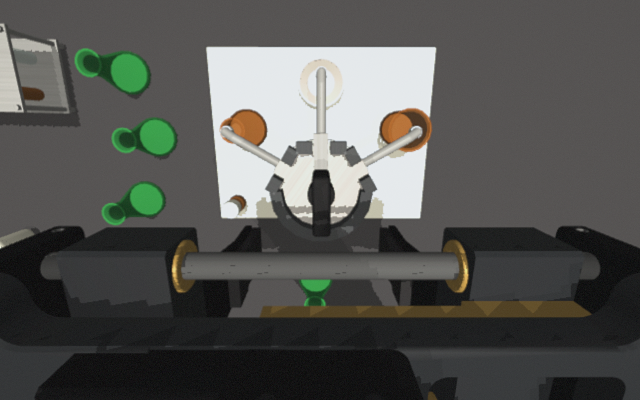

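The wrist view shows the knob bar upright in the image at about (321,203). The middle spout and dish are straight ahead of it, so the gripper is aligned with the bar. I'll measure it once more now that the arm has settled.

```bash
python3 - <<'E'
from rig import manip
from h import *
c=manip.camera("wrist")
im=c["pixels"];cv2.imwrite("pics/wrist2.png",im[:,:,::-1])
a=np.clip(im[150:250,270:370].astype(float)*4,0,255).astype('uint8')
cv2.imwrite("pics/w2c.png",cv2.resize(a,None,fx=6,fy=6,interpolation=2)[:,:,::-1])
pickle.dump(c,open("wrist2.pkl","wb"))
E
python3 st.py
```

```text
2.25 [0.5528 0.1021 0.2697] zaz -99.62 y [-0.0014  0.0041 -1.    ] F [-0.89 -0.14 -0.36] T [-0.    0.02  0.04] op 69.59583024624007 q [ 0.41  0.26 -0.8   1.54  0.19  1.42 -2.14]
```

View pics/w2c.png

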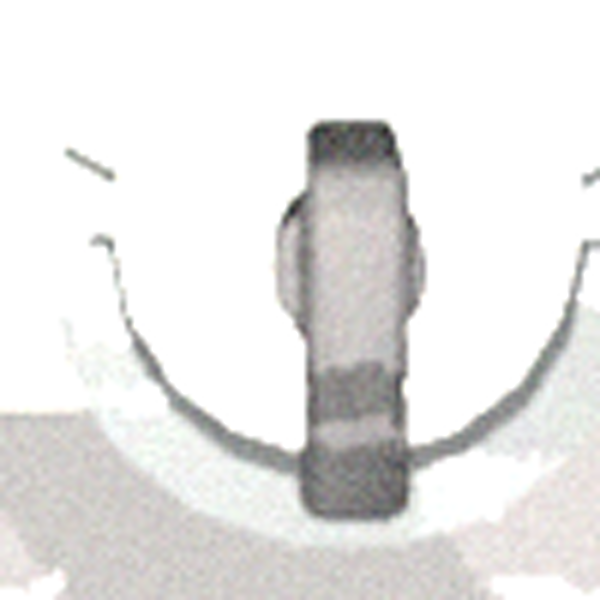

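```bash
python3 - <<'E'
from h import *
c=pickle.load(open("wrist2.pkl","rb"))
f=lambda x,y:onz(c,((x+.5)/6-.5+270,(y+.5)/6-.5+150),.186)[:2]
P=np.array([f(310,162),f(398,162),f(408,515),f(303,515)]);print(P.round(4),P.mean(0))
d=P[0]+P[1]-P[2]-P[3];print(np.linalg.norm(d)/2,np.degrees(np.arctan2(d[1],d[0])))
# outlets: flask / beaker direct
print(onz(c,(321,72),.11))
E
python3 st.py .5525 .0965 .159 -100
```

```text
[[0.5791 0.0972]
 [0.5771 0.0853]
 [0.5258 0.0919]
 [0.5283 0.1068]] [0.55259444 0.09530721]
0.05170610947298241 -9.019175067744927
[0.66876611 0.08217194 0.11      ]
2.25 [0.5528 0.1021 0.2697] zaz -99.62 y [-0.0014  0.0041 -1.    ] F [-0.89 -0.14 -0.36] T [-0.    0.02  0.04] op 69.59583024624007 q [ 0.41  0.26 -0.8   1.54  0.19  1.42 -2.14]
(array([-0.0009,  0.1107,  0.006 ]), array([0.22, 0.38, 0.12]))
```

Request:
jog_arm([
  {"xyz": [0, 0.01, 0.006], "angular": [0.2, 0.2, 0.1], "fingers": 0.07},
  {"xyz": [0, 0.03, 0.006], "angular": [0.2, 0.2, 0.1], "fingers": 0.07},
  {"xyz": [-0.001, 0.045, 0.006], "angular": [0.2, 0.2, 0.1], "fingers": 0.07},
  {"xyz": [-0.001, 0.06, 0.006], "angular": [0.2, 0.2, 0.1], "fingers": 0.07},
  {"xyz": [-0.001, 0.06, 0.006], "angular": [0.2, 0.2, 0.1], "fingers": 0.07},
])

```text
clock: 2.88
tool_pos: [0.552, 0.0957, 0.2085]
orientation: [0.061, -0.06, -0.704, 0.705]
wrist_force: [0.2, -0.9, 0.3]
opening: 0.803
```

```bash
python3 st.py .5525 .0965 .159 -99.7
```

```text
2.875 [0.552  0.0957 0.2085] zaz -99.85 y [-0.0022 -0.     -1.    ] F [ 0.24 -0.9   0.32] T [0.   0.04 0.03] op 69.84640223631222 q [ 0.41  0.3  -0.78  1.63  0.22  1.3  -2.16]
(array([-0.0004,  0.0495, -0.0009]), array([-0.02, -0.15,  0.12]))
```

Request:
jog_arm([
  {"xyz": [0, 0.015, -0.001], "angular": [0, 0, 0.1], "fingers": 0.07},
  {"xyz": [0, 0.03, -0.001], "angular": [0, 0, 0.1], "fingers": 0.07},
  {"xyz": [0, 0.044, -0.001], "angular": [0, 0, 0.1], "fingers": 0.07},
  {"xyz": [0, 0.049, -0.001], "angular": [0, 0, 0.1], "fingers": 0.05},
  {"xyz": [0, 0.049, -0.001], "angular": [0, 0, 0.1], "fingers": 0.03},
])

```text
clock: 3.5
tool_pos: [0.552, 0.0967, 0.1592]
orientation: [0.061, -0.06, -0.704, 0.705]
wrist_force: [-0.6, 0.1, 0.5]
opening: 0.653
```

```bash
python3 st.py .5525 .0965 .159 -99.7;python3 - <<'E'
from rig import manip
import cv2
c=manip.camera("side");cv2.imwrite("pics/side3.png",cv2.resize(c["pixels"][80:300,200:400,::-1],None,fx=2.7,fy=2.7))
E
```

```text
3.5 [0.552  0.0967 0.1592] zaz -99.84 y [-1.e-03 -2.e-04 -1.e+00] F [-0.62  0.13  0.49] T [ 0.01 -0.03 -0.01] op 56.80420075638788 q [ 0.39  0.34 -0.77  1.69  0.25  1.21 -2.18]
(array([-0.0005,  0.0002,  0.0001]), array([-0.02, -0.14,  0.05]))
```

View pics/side3.png

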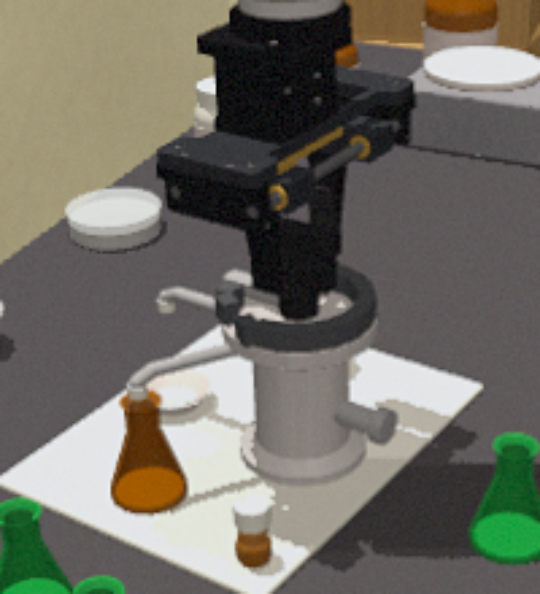

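The view shows the fingers straddling the knob above the ring, with the flask untouched. Now I'll close the fingers.

Request:
jog_arm([
  {"xyz": [0, 0, 0], "angular": [0, 0, 0], "fingers": 0.025},
  {"xyz": [0, 0, 0], "angular": [0, 0, 0], "fingers": 0.0},
  {"xyz": [0, 0, 0], "angular": [0, 0, 0], "fingers": 0.0},
  {"xyz": [0, 0, 0], "angular": [0, 0, 0], "fingers": 0.0},
  {"xyz": [0, 0, 0], "angular": [0, 0, 0], "fingers": 0.0},
  {"xyz": [0, 0, 0], "angular": [0, 0, 0], "fingers": 0.0},
])

```text
clock: 4.3
tool_pos: [0.5523, 0.0969, 0.1598]
orientation: [0.061, -0.061, -0.704, 0.705]
wrist_force: [-0.1, -0.2, 0.8]
opening: 0.181
```

```bash
python3 st.py
```

```text
4.3 [0.5523 0.0969 0.1598] zaz -99.84 y [-1.e-04 -0.e+00 -1.e+00] F [-0.07 -0.24  0.84] T [ 0.16 -0.03  0.03] op 15.784816701112712 q [ 0.39  0.34 -0.77  1.69  0.25  1.21 -2.18]
```

Gripped at 16 mm with a small load. Now I'll lift by 21 mm.

Request:
jog_arm([
  {"xyz": [0, -0.005, 0], "angular": [0, 0, 0], "fingers": 0.0},
  {"xyz": [0, -0.011, 0], "angular": [0, 0, 0], "fingers": 0.0},
  {"xyz": [0, -0.017, 0], "angular": [0, 0, 0], "fingers": 0.0},
  {"xyz": [0, -0.021, 0], "angular": [0, 0, 0], "fingers": 0.0},
  {"xyz": [0, -0.021, 0], "angular": [0, 0, 0], "fingers": 0.0},
])

```text
clock: 4.92
tool_pos: [0.5522, 0.0969, 0.1809]
orientation: [0.061, -0.061, -0.704, 0.705]
wrist_force: [2.1, 0.9, -5.6]
opening: 0.184
```

```bash
python3 st.py .5525 .0965 .181 -39.7;python3 - <<'E'
from rig import manip
import cv2
c=manip.camera("side");cv2.imwrite("pics/side4.png",cv2.resize(c["pixels"][80:300,200:400,::-1],None,fx=2.7,fy=2.7))
E
```

```text
4.925 [0.5522 0.0969 0.1809] zaz -99.84 y [-1.e-04 -1.e-04 -1.e+00] F [ 2.07  0.91 -5.64] T [ 0.36 -0.5  -0.01] op 16.047776434519815 q [ 0.4   0.32 -0.78  1.67  0.23  1.25 -2.17]
(array([-0.0003, -0.0001,  0.0003]), array([-0.000e+00, -6.014e+01,  1.000e-02]))
```

View pics/side4.png

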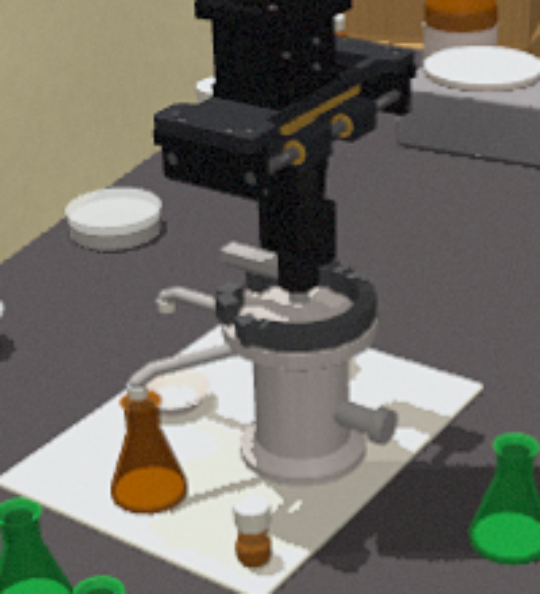

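The pointer has lifted clear of the ring, at about (248,258) in the crop, and the downward spring load is felt at the wrist. Next is the turn: −60° about tool y, which is counter-clockwise from above, towards the flask.

Request:
jog_arm([
  {"xyz": [0, 0, 0], "angular": [0, -6, 0], "fingers": 0.0},
  {"xyz": [0, 0, 0], "angular": [0, -13, 0], "fingers": 0.0},
  {"xyz": [0, 0, 0], "angular": [0, -21, 0], "fingers": 0.0},
  {"xyz": [0, 0, 0], "angular": [0, -29, 0], "fingers": 0.0},
  {"xyz": [0, 0, 0], "angular": [0, -37, 0], "fingers": 0.0},
  {"xyz": [0, 0, 0], "angular": [0, -45, 0], "fingers": 0.0},
  {"xyz": [0, 0, 0], "angular": [0, -53, 0], "fingers": 0.0},
  {"xyz": [0, 0, 0], "angular": [0, -60, 0], "fingers": 0.0},
])

```text
clock: 5.98
tool_pos: [0.552, 0.0975, 0.1805]
orientation: [0.301, -0.301, 0.64, -0.639]
wrist_force: [1.2, 3.4, -6.9]
opening: 0.177
```

```bash
python3 st.py .5525 .0965 .181 -39.7;python3 - <<'E'
from rig import manip
import cv2
c=manip.camera("side");cv2.imwrite("pics/side5.png",cv2.resize(c["pixels"][80:300,200:400,::-1],None,fx=2.7,fy=2.7))
c=manip.camera("scene");cv2.imwrite("pics/scene5.png",cv2.resize(c["pixels"][100:320,220:440,::-1],None,fx=2.7,fy=2.7))
E
python3 st.py
```

```text
5.975 [0.552  0.0975 0.1805] zaz -39.56 y [-5.e-04  9.e-04 -1.e+00] F [ 1.22  3.4  -6.86] T [ 0.83 -0.4  -0.02] op 15.411871745277153 q [ 0.53  0.37 -0.95  1.66  0.31  1.27 -1.18]
(array([ 0.0005, -0.0005,  0.0011]), array([ 0.05,  0.14, -0.02]))
6.075 [0.552  0.0975 0.1805] zaz -39.72 y [-6.e-04  1.e-03 -1.e+00] F [ 1.33  3.73 -7.52] T [ 0.99 -0.45  0.01] op 15.922364814501123 q [ 0.53  0.37 -0.95  1.66  0.31  1.27 -1.18]
```

View pics/side5.png

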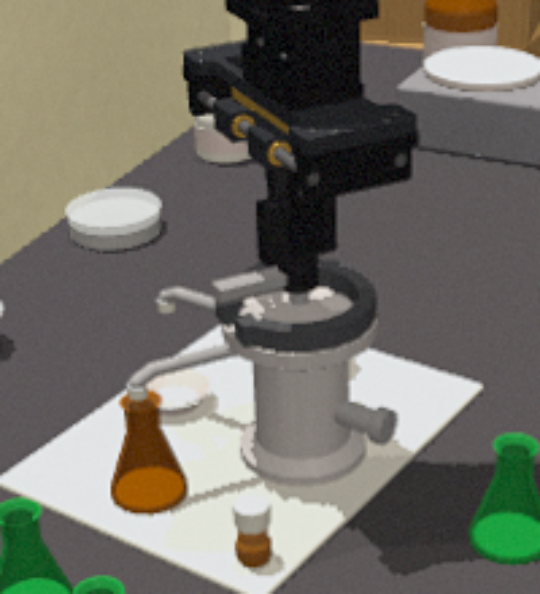

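View pics/scene5.png

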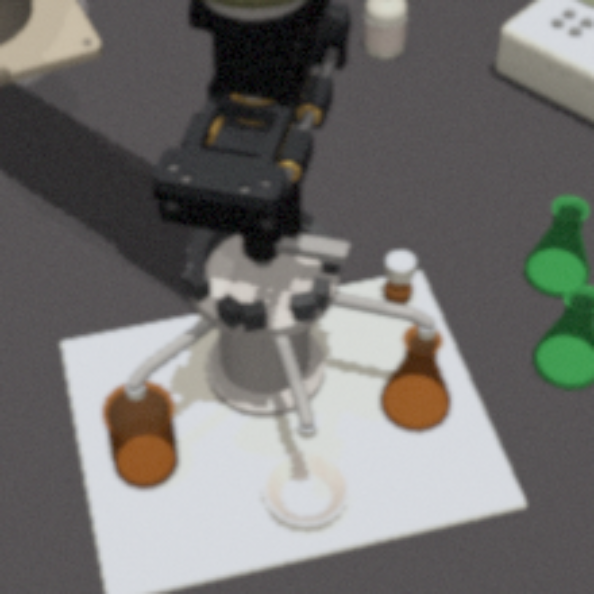

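```bash
python3 - <<'E'
from h import *
C={n:pickle.load(open(n+"0.pkl","rb")) for n in("scene","side")}
a=onz(C["scene"],(220+347/2.7,100+250/2.7),.157)[:2];b=onz(C["side"],(200+216/2.7,80+286/2.7),.157)[:2]
for p in(a,b):
    d=p-[.5525,.0965];print(p.round(4),np.linalg.norm(d).round(4),np.degrees(np.arctan2(d[1],d[0])).round(1))
E
```

```text
[0.5914 0.144 ] 0.0614 50.7
[0.5896 0.1465] 0.0623 53.4
```

The pointer measures at about 51°, and the notch is at about 50°. I'll lower it into the notch while still gripping it.

Request:
jog_arm([
  {"xyz": [0, 0.005, 0.0], "angular": [0, 0, 0], "fingers": 0.0},
  {"xyz": [0, 0.01, 0.0], "angular": [0, 0, 0], "fingers": 0.0},
  {"xyz": [0, 0.015, 0.0], "angular": [0, 0, 0], "fingers": 0.0},
  {"xyz": [0, 0.019, 0.0], "angular": [0, 0, 0], "fingers": 0.0},
  {"xyz": [0, 0.02, 0.0], "angular": [0, 0, 0], "fingers": 0.0},
])

```text
clock: 6.7
tool_pos: [0.552, 0.0975, 0.1603]
orientation: [0.3, -0.3, 0.641, -0.64]
wrist_force: [0.8, 3.3, -2.5]
opening: 0.18
```

```bash
python3 st.py
```

```text
6.7 [0.552  0.0975 0.1603] zaz -39.73 y [-6.e-04  1.e-03 -1.e+00] F [ 0.8   3.33 -2.48] T [ 0.62 -0.39 -0.03] op 15.695314234001028 q [ 0.52  0.39 -0.94  1.69  0.33  1.23 -1.19]
```

The knob went down with no resistance from the ring. I'll let go and withdraw upward.

Request:
jog_arm([
  {"xyz": [0, 0, 0], "angular": [0, 0, 0], "fingers": 0.03},
  {"xyz": [0, 0, 0], "angular": [0, 0, 0], "fingers": 0.05},
  {"xyz": [0, 0, 0], "angular": [0, 0, 0], "fingers": 0.05},
  {"xyz": [0, 0, 0], "angular": [0, 0, 0], "fingers": 0.05},
  {"xyz": [0, -0.02, 0], "angular": [0, 0, 0], "fingers": 0.05},
  {"xyz": [0, -0.05, 0], "angular": [0, 0, 0], "fingers": 0.05},
  {"xyz": [0, -0.09, 0], "angular": [0, 0, 0], "fingers": 0.05},
  {"xyz": [0, -0.12, 0], "angular": [0, 0, 0], "fingers": 0.05},
])

```text
clock: 7.7
tool_pos: [0.5523, 0.0978, 0.2836]
orientation: [0.301, -0.3, 0.64, -0.64]
wrist_force: [0.3, -0.7, 0.1]
opening: 0.576
```

```bash
python3 st.py;python3 - <<'E'
from rig import manip
import cv2,pickle
for n,(y,x) in {"side":(120,200),"scene":(120,220)}.items():
    c=manip.camera(n);pickle.dump(c,open(n+"6.pkl","wb"));cv2.imwrite(f"pics/{n}6.png",cv2.resize(c["pixels"][y:y+190,x:x+210,::-1],None,fx=3,fy=3))
E
```

```text
7.7 [0.5523 0.0978 0.2836] zaz -39.71 y [ 0.0017  0.0014 -1.    ] F [ 0.31 -0.7   0.05] T [ 0.04 -0.09  0.  ] op 50.1103602003628 q [ 0.55  0.3  -0.98  1.51  0.25  1.46 -1.13]
```

View pics/side6.png

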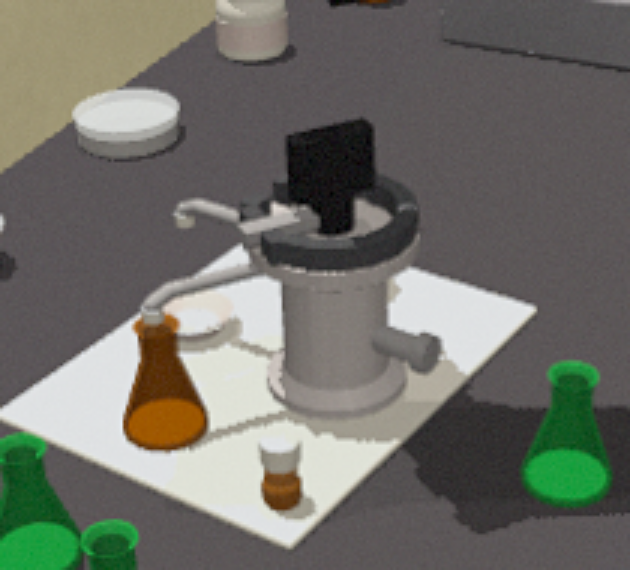

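View pics/scene6.png

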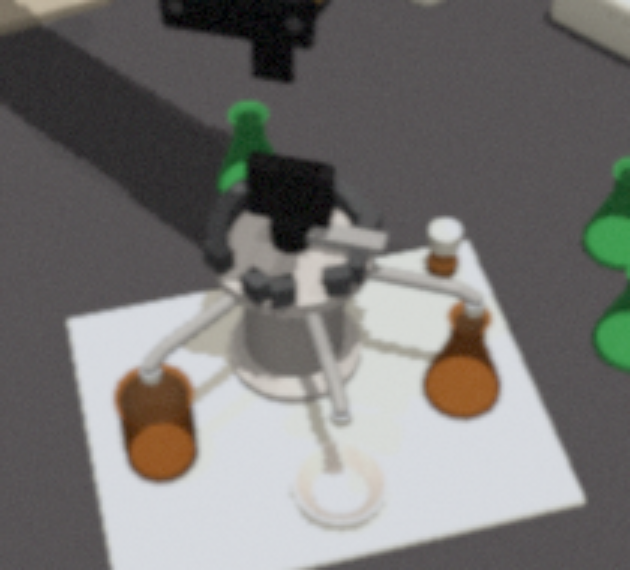

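Both views show the knob down with its pointer resting towards the flask outlet. The tip is at about (385,239) in the scene crop and (241,226) in the side crop. The flask and beaker are unmoved. I'll check the numbers.

```bash
python3 - <<'E'
from h import *
C={n:pickle.load(open(n+"6.pkl","rb")) for n in("scene","side")};C0={n:pickle.load(open(n+"0.pkl","rb")) for n in("scene","side")}
o=dict(scene=(220,120),side=(200,120))
r=lambda n,p:ray(C[n],(o[n][0]+p[0]/3,o[n][1]+p[1]/3))
t=tri([r("scene",(385,236)),r("side",(241,224))]);d=t[:2]-[.5525,.0965];print("tip",t,np.linalg.norm(d),np.degrees(np.arctan2(d[1],d[0])),"to flask",np.linalg.norm(t[:2]-[.629,.187]))
for n in C:
    for K in(C0,C):
        im=K[n]["pixels"];hsv=cv2.cvtColor(im,cv2.COLOR_RGB2HSV)
        m=((hsv[...,0]<18)&(hsv[...,1]>150)&(hsv[...,2]>40)).astype('uint8')
        k,_,st,ce=cv2.connectedComponentsWithStats(m)
        print(n,[ce[i].round(1).tolist() for i in range(1,k) if st[i,4]>350 and 230<ce[i][0]<400 and ce[i][1]>200])
        b=(im.max(2)<28).astype('uint8');b[:150]=0;b[215:]=0;b[:,:285]=0;b[:,345:]=0
        k,_,st,ce=cv2.connectedComponentsWithStats(b);i=1+np.argmax(st[1:,4]);print("  black",st[i],ce[i].round(1))
# bar top corners: side crop, scene crop shared leading top corner
for a,b in[((333,164),(287,137)),((250,152),(372,122))]: print("corner",tri([r("scene",a),r("side",b)]))
E
```

```text
tip [0.59026595 0.14523943 0.13886977] 0.061658730937164966 52.22954109123801 to flask 0.056958509521752014
scene [[373.8, 244.5], [272.7, 263.0]]
  black [310 172  13  30 170] [315.7 189.4]
scene [[373.8, 245.0], [272.6, 263.0]]
  black [302 171  29  33 574] [316.  185.6]
side [[253.7, 251.0]]
  black [296 163  29  35 630] [310.  178.7]
side [[253.7, 251.0]]
  black [296 160  29  38 663] [309.8 177.3]
corner [0.56805972 0.12120274 0.18986208]
corner [0.53276569 0.08083836 0.18706212]
```

```bash
python3 -c "
from rig import manip
print(manip.finish_job())"
```

```text
the job is handed in; nothing more can be done
None
```

The head is now switched to the conical flask's outlet, and I handed the job in with about 8 s on the clock; it gave no verdict. I gripped the knob across its 16 mm, raised it 21 mm, turned it 60° counter-clockwise (seen from above), lowered it into the notch, let go and backed off 120 mm.

**Last checks:**
- **Knob height:** the bottom edge of the knob is at the same image row (198) in the side view as before the move, so it looks fully home. Two corners of the bar's top came out at 187 and 190 mm, against 186 mm expected. That is 1–4 mm high and close to the 4 mm limit, but those corners were picked by eye.
- **Pointer:** the tip triangulates to about 52° and 57 mm from the flask, where a perfect line-up would be 60 mm. The outlet itself lies at about 50°, so the two agree to within how well I can measure.
- **Flask and beaker:** neither moved more than 0.5 px in the views that show them; the beaker could only be checked in the scene view.
- **Robot:** it is clear of everything, with less than 1 N at the wrist.

No check failed outright.

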